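# Vent a vacuum desiccator and crack its sticking lid

## Robot

A 7-joint arm with a two-finger parallel gripper is mounted at the origin on a cart in front of the work surface, level with it; the furniture and walls round the work are solid. World frame = base frame: x ahead of the robot, y to its left, z up, the work surface at z = 0. Lengths are in m, angles in rad, forces in N, time in s.
With the tool pointing down it reaches from about 0.35 to 0.9 m from the base axis. Payload 19.9 kg.
Tool frame: the origin (TCP) lies between the finger pads, 19 mm behind the fingertips; this is the grasp point; z points along the fingers, y is the line along which they close (so a half turn about z gives the same grasp; the last joint's range is limited). The gripper opens to 94 mm and grips with 3 to 60 N. Pads are 16 mm wide; open, the fingers measure 119 mm over their backs; the gripper's body (75 mm by 177 mm) begins 78 mm behind the grasp point.
Start: joints at [-1.147, 0.417, -0.01, 1.614, 0.005, 1.111, -0.053], TCP at [0.281, 0.558, 0.224] pointing down, gripper open.
Joint ranges: [-2.81, 2.81], [-0.39, 2.02], [-1.27, 1.25], [0.06, 2.57], [-1.19, 4.33], [0.19, 2], [-2.82, 2.82]. Speed limits (rad/s): [1.89, 1.89, 2.39, 2.39, 3.01, 3.01, 3.01].

## Interface

Orientations are given as a rotation vector (axis times angle).
In Python, from workcell import robot gives the robot as it stands.
- The arm moves only by the tool carry_out, never from a script. Its argument "rows" is a list of rows, each a list of 6 numbers: the shift along the world's x, y, z as a fraction of full scale, then the turn, a rotation vector about the world's x, y, z as a fraction of full scale. A call has 1 to 10 rows; each row is the pose to reach, as a shift and turn from the pose commanded when the call began; what a row does not reach only later rows make up. Full scale, the value 1, is 100 mm for a shift and 2 rad for a turn. A row lasts 1/12 s, in which the tool goes at most 41.7 mm and 7.16 degrees, less where a joint would pass 70% of its speed; a pose out of reach is approached as far as the arm can. A call with a number of a shift or a turn outside -1 to 1 is refused whole. A call with a gripper value outside its range is refused whole. "hand" is the opening, from -1 (shut) to 1 (fully open), set as the call begins (left out, the last holds). The fingers move at their own pace and stop on an object; the grip force is fixed at half the most. Time passes only in rows, so rows that repeat a pose let the fingers close. It gives the time, the measured TCP pose, the force, the opening and the grip force at its end, in the units of the state.
- robot.get_obs(): the state, without advancing time (a new reading comes with each control period).
- robot.grab_frame(name): name is "scene" or "top" or "wrist"; returns a dict with "img" (480x640x3 uint8, blue, green, red), "fx", "fy", "cx", "cy" (pixels), "D" ([k1, k2, p1, p2, k3] as OpenCV has them; the pictures are not rectified), "R" (3x3) and "t" (3): a world point X has camera coordinates R X + t; the wrist camera has in their place "hand_eye" (4x4, takes a point from camera to tool coordinates, whose origin is the TCP and whose axes are the flange's). Camera axes: x right, y down, z forward; pixel columns grow to the right and rows downward; lengths in m; the calibration is good to about 2 mm. A picture is of the moment at which its call begins: read the wrist's pose just before it. There is no depth.
- robot.finish_job(): hands the job in; it is judged then, once.
Trained networks look in the newest picture that a camera, given by its name, has taken for a name from the list of things; names that differ only in an ending like _2 or _b are one class to them, and where a whole thing is asked for, a point or a joint stands for the part that bears it (a point fixed in the world has none). Each returns a list of dicts, best first, with "confidence" (0 to 1); they miss things now and then, are a little off and sometimes report something else, mostly with a low value. They report only what shows in the picture. A call takes as long as a camera call. They do not tell look-alikes from the thing itself.
- robot.recognise(camera, label): "bbox" ([left, top, width, height] in pixels, round what is visible of it).
The state is a dict: "time_s": time; "joint_pos": joint angles; "qvel": joint speeds; "tau": joint torques, N m; "tool_pos": TCP position; "orientation": TCP orientation; "ft_force": force on the tool from outside, world axes, zero at the start; "moment": the same for the moment, N m; "finger_gap": finger opening in m; "grip_force": force on a finger pad.
Only numpy, scipy, OpenCV 4.12 (cv2) and the standard library are available. Lean on these libraries where they do the work, as an engineer would, in place of code of your own. Each camera call takes 0.05 s, during which the arm holds its last target. There are 200 camera calls.

## Task

Let the air into the vacuum desiccator jar: first press the spring treadle of the vent valve beside it all the way down to its stop for a moment and let it come up again. Then grip the jar's lid by its upright fin, break it free of its sticking seal and hold it level, straight above the jar, with a gap of about 30 mm under it; never let it fly up by more than about 60 mm, and do not shift the things standing around. Finish while still holding the lid still in that slightly open position: do not put it down or let go.

Things in the scene. Friction and masses are not known exactly. Their poses are not given: they have to be found in the camera images.
- desiccator: Vacuum desiccator jar, fixed to the bench: grey plinth 130 x 150 x 28 mm with a small round gauge at the front (its -x side), on it a glass bowl and a thick aluminium collar 112 mm across, whose top rim lies 105 mm above the bench. Origin: centre of the plinth's underside on the bench, below the middle of the jar; x points to the back, y to the left, z up.
- lid: The jar's press-on lid, loose, 0.15 to 0.27 kg: round aluminium flange 112 mm across and 10 mm thick, resting on the collar, a sealing bead below that reaches 23 mm down into the collar, and a black upright grip fin in the middle on top. Origin: centre of the flange's underside, 105 mm above the bench when shut (the gap is its height above that). z up; x across the fin, y along it.
- lid_bead (a point): Lower end of the sealing bead, on the lid's axis, 22.5 mm below the lid's origin. Sprung pads in the collar grip the bead and hold the lid down: about 14 to 20 N straight up breaks it free; the peak comes within the first 4 mm of lift, by 6 mm the pull is gone and up to 19 mm the pads nudge the lid up with a few N; above that only its weight remains.
- lid_fin (a point): Grip point in the fin, on the lid's axis, 35 mm above the lid's origin (140 mm above the bench when shut). The fin is 14 mm thick (along x of the lid), 56 mm long (along y) and rises from the flange's top (10 mm above the lid's origin) to 51 mm above it; pinch it across its thickness, from above, with the TCP here.
- vent_valve: Vent valve to the left of the jar, fixed to the bench, piped into the jar's plinth: base plate 150 x 70 x 8 mm, turned the same way as the jar. Origin: centre of its underside; x points backward to the treadle's hinge, which lies at x = +52 mm, 27 mm above the bench.
- treadle (a joint): Angle of the treadle (aluminium plate 122 x 54 x 6 mm, hinged at the back, front end raised) in rad: 0 up, grows as it is pressed, 0.27 at the stop, where it lies level. Its spring needs about 3 N at the pad at first and 7 N at the stop, and lifts it again.
- treadle_pad (a point): Centre of the top of the treadle's ribbed rubber pad (50 x 50 mm), the place to press: about 93 mm in front of the hinge; about 58 mm above the bench when up, 33 mm at the stop. Orientation turns with the treadle.
- cup: Lidded specimen cup, 67 mm across, 68 mm high, loose, stands to the right of the jar; leave alone. Origin: centre of its underside. Further right, at x 0.38 to 0.62, y -0.42 to -0.62 of the world, stands a tall fixed microscope (about 0.4 m): from the right, come in round its near side, over the bench edge, or high.
- timer: Small white square timer 66 x 66 x 19 mm, loose, lies in front of the jar and to the right; leave alone. Origin: centre of its underside.
- stain: Small white bottle with a ribbed white cap, 35 mm across, 89 mm high, loose, stands between the jar and the vent valve, near their back ends; leave alone. Origin: centre of its underside.
Not all that is in view belongs to the job. What is shaped like the lid but pink is not meant.

How it is judged:
On the way, in this order (a step that is already met when the one before it is completed fails the run):
1. the treadle is pressed down to its stop (value of joint treadle above 0.245 rad), for 0.2 s.
2. the gripper has broken the lid free of its seal (z of lid in the frame of desiccator above 0.115 m and contact force between the fingers and lid above 0.5 N and value of joint treadle below 0.06 rad), for 0.1 s.
At the end, for the whole second after the job is handed in: The gripper alone holds the lid still (under 20 mm/s) with a gap of 20 to 42 mm over the collar, its middle within 20 mm of the jar's axis, tilted less than 12 degrees, touching neither the jar nor anything else; the treadle is up again (under 0.06 rad) (z of lid in the frame of desiccator between 0.125 and 0.147 m and horizontal distance between lid and desiccator below 0.02 m and angle between lid's own z axis and vertical below 0.21 rad and linear speed of lid below 0.02 m/s and contact force between the fingers and lid above 0.5 N and contact force between lid and desiccator below 0.2 N and value of joint treadle below 0.06 rad and contact force between lid and cup below 0.2 N and contact force between lid and timer below 0.2 N and contact force between lid and stain below 0.2 N); the arm keeps its last pose, push and grip.
It fails at once if the lid flies up by more than 65 mm (z of lid in the frame of desiccator above 0.17 m).
It fails at once if the specimen cup is shifted by more than 25 mm (distance of cup from where it was at the start of the episode above 0.025 m).
It fails at once if the timer is shifted by more than 25 mm (distance of timer from where it was at the start of the episode above 0.025 m).
It fails at once if the small bottle is shifted by more than 25 mm (distance of stain from where it was at the start of the episode above 0.025 m).
It also fails if it takes over 54 s, if anything falls off the work surface, if the arm or the gripper's body presses on something with over 40 N, if the wrist force passes 120 N, or if a joint passes its speed limit or range.

## Working session

There is one attempt and no reset: what is moved stays moved. The work goes in short steps, Python scripts to look and compute and a tool call to move; the robot and the scene stay as the last step left them, time stands still between calls to the robot, and variables do not carry over. Pictures are saved under pics/ and viewed, at most 10 in all, crops included, and the job is handed in when it is done.

Besides the shell and the picture viewer there is one more tool, called after "Request:" as a command line: name --pt "numbers of a row" for each row, then --argument value for the rest. carry_out: Moves the arm, as the interface text tells. Shift numbers are shares of 100 mm and turn numbers shares of 2 rad, none past 1 either way. Its arguments: {"type":"object","properties":{"rows":{"type":"array","items":{"type":"array","items":{"type":"number"}}},"hand":{"type":"number"}},"required":["rows"]}

```bash
mkdir -p pics
cat > h.py <<'E'
import numpy as np, cv2
from workcell import robot
def ray(f,uv):
    K=np.array([[f['fx'],0,f['cx']],[0,f['fy'],f['cy']],[0,0,1]])
    p=cv2.undistortPoints(np.array([[uv]],float),K,np.array(f['D'],float))[0,0]
    R=np.array(f['R']);t=np.array(f['t'])
    return -R.T@t, R.T@np.array([p[0],p[1],1])
def atz(f,uv,z):
    c,d=ray(f,uv); return c+d*(z-c[2])/d[2]
def proj(f,X):
    K=np.array([[f['fx'],0,f['cx']],[0,f['fy'],f['cy']],[0,0,1]])
    return cv2.projectPoints(np.array(X,float).reshape(-1,1,3),cv2.Rodrigues(np.array(f['R'],float))[0],np.array(f['t'],float),K,np.array(f['D'],float))[0][:,0]
E
python3 - <<'E'
from h import *
import pickle
F={}
for n in('scene','top'):
    F[n]=f=robot.grab_frame(n); cv2.imwrite(f'pics/{n}0.png',f['img'])
    for l in('desiccator','lid','vent_valve','treadle_pad','cup','timer','stain'):
        print(n,l,[(np.round(d['bbox']).tolist(),round(d['confidence'],2)) for d in robot.recognise(n,l)[:3]])
    print(np.round(-np.array(f['R']).T@f['t'],3))
pickle.dump(F,open('F.pkl','wb'))
o=robot.get_obs(); print(o)
E
```

```text
scene desiccator [([302.0, 258.0, 111.0, 74.0], 0.72)]
scene lid [([326.0, 221.0, 72.0, 56.0], 0.73), ([155.0, 211.0, 65.0, 46.0], 0.57)]
scene vent_valve [([237.0, 200.0, 94.0, 65.0], 0.6)]
scene treadle_pad [([241.0, 206.0, 62.0, 39.0], 0.77)]
scene cup [([407.0, 286.0, 42.0, 54.0], 0.93)]
scene timer [([323.0, 330.0, 52.0, 48.0], 0.57)]
scene stain [([333.0, 198.0, 21.0, 32.0], 0.97)]
[-0.026 -0.36   0.84 ]
top desiccator [([314.0, 216.0, 75.0, 63.0], 0.61)]
top lid [([324.0, 212.0, 57.0, 54.0], 0.95), ([178.0, 258.0, 50.0, 51.0], 0.95)]
top vent_valve [([246.0, 209.0, 72.0, 62.0], 0.97)]
top treadle_pad [([246.0, 216.0, 29.0, 48.0], 0.81)]
top cup [([399.0, 228.0, 31.0, 30.0], 0.94)]
top timer [([358.0, 287.0, 38.0, 27.0], 0.96), ([326.0, 212.0, 56.0, 57.0], 0.16)]
top stain [([298.0, 185.0, 17.0, 22.0], 0.74)]
[ 0.423 -0.033  0.997]
{'time_s': 0.8, 'joint_pos': array([-1.14650049,  0.41736819, -0.01033956,  1.61358255,  0.00468898,
        1.11073379, -0.05296606]), 'qvel': array([-0.00012515, -0.00109814,  0.00011511,  0.00054404,  0.00013018,
       -0.00071226,  0.00180982]), 'tau': array([ 1.37331743e-03, -8.50950336e+01,  6.39831126e-01, -4.26254940e+01,
       -4.86132118e-02,  1.37191926e-02,  2.54516272e-05]), 'tool_pos': array([0.2806737 , 0.55841085, 0.22425212]), 'orientation': array([-7.24969089e-01, -3.05679749e+00,  1.07493110e-04]), 'ft_force': array([ 1.51979942,  0.47889058, -0.71984822]), 'moment': array([-0.01780742,  0.00229437,  0.0562783 ]), 'grip_force': 0.0, 'finger_gap': 0.09367919787390513}
```

View pics/scene0.png

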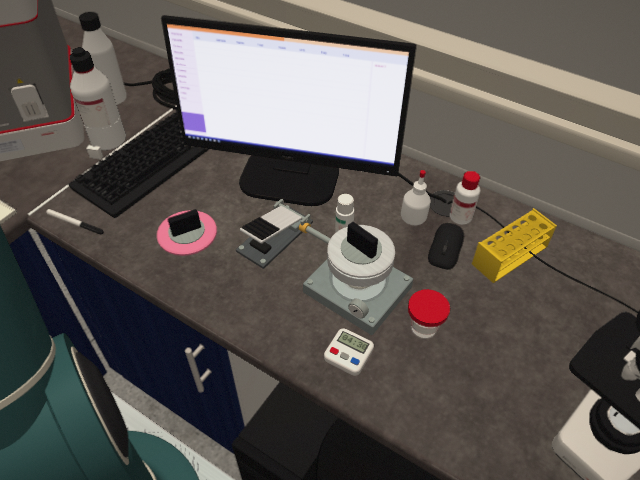

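View pics/top0.png

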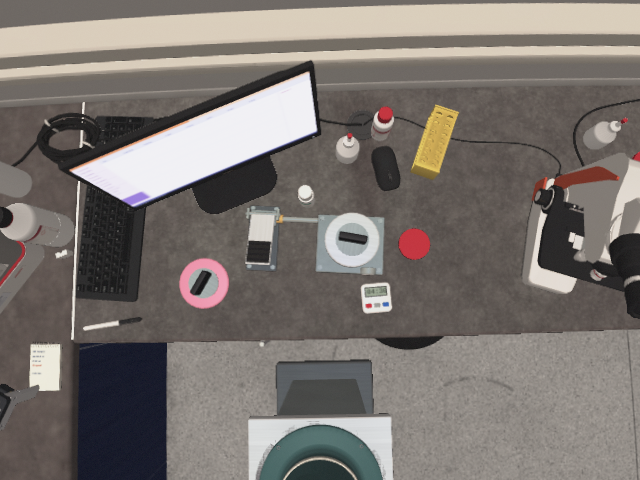

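Candidates for the lid are the aluminium one on the jar (scene (362,245), top (352,238)) and the pink look-alike (scene (187,230), top (204,283)). The description means the one on the jar. I'll check that in a close crop.

Run:
```python
from h import *
import pickle
F=pickle.load(open('F.pkl','rb')); T=F['top'];S=F['scene']
c=T['img'][180:310,236:436]; cv2.imwrite('pics/crop.png',cv2.resize(c,None,fx=4,fy=4,interpolation=cv2.INTER_CUBIC))
def bc(b): return (b[0]+b[2]/2,b[1]+b[3]/2)
print('lid flange',atz(T,bc((324,212,57,54)),.113)); print('fin',atz(T,(352,238),.156))
print('plinth',[atz(T,p,.028) for p in((317,218),(384,218),(384,273),(317,273))])
print('valve',[atz(T,p,.008).round(3) for p in((247,208),(279,208),(276,270),(246,270))])
print('pad',atz(T,(258.5,252),.058)); print('cup',atz(T,bc((399,228,31,30)),.068),'timer',atz(T,bc((358,287,38,27)),.02),'stain',atz(T,(306,195),.089))
def tri(a,b):
    c1,d1=ray(T,a);c2,d2=ray(S,b)
    A=np.c_[d1,-d2];s=np.linalg.lstsq(A,c2-c1,rcond=None)[0]
    p,q=c1+d1*s[0],c2+d2*s[1]; return (p+q)/2,np.linalg.norm(p-q)
print('tri fin',tri((352,238),(362,240)),'pad',tri((258.5,252),(259,230)))
```

```text
lid flange [ 0.53046253 -0.08122999  0.113     ]
fin [ 0.5272094  -0.07797241  0.156     ]
plinth [array([ 0.59073877, -0.00784036,  0.028     ]), array([ 0.58620156, -0.15822498,  0.028     ]), array([ 0.46309405, -0.15277455,  0.028     ]), array([ 0.46723331, -0.00467933,  0.028     ])]
valve [array([0.623, 0.154, 0.008]), array([0.62 , 0.08 , 0.008]), array([0.477, 0.089, 0.008]), array([0.479, 0.157, 0.008])]
pad [0.51471457 0.12023703 0.058     ]
cup [ 0.52345645 -0.21571319  0.068     ] timer [ 0.40311136 -0.13570462  0.02      ] stain [0.63044979 0.01271025 0.089     ]
tri fin (array([ 0.53024171, -0.08000135,  0.13718709]), np.float64(0.002451077476145967)) pad (array([0.51474079, 0.12133092, 0.05416187]), np.float64(0.0011665797500134622))
```

View pics/crop.png

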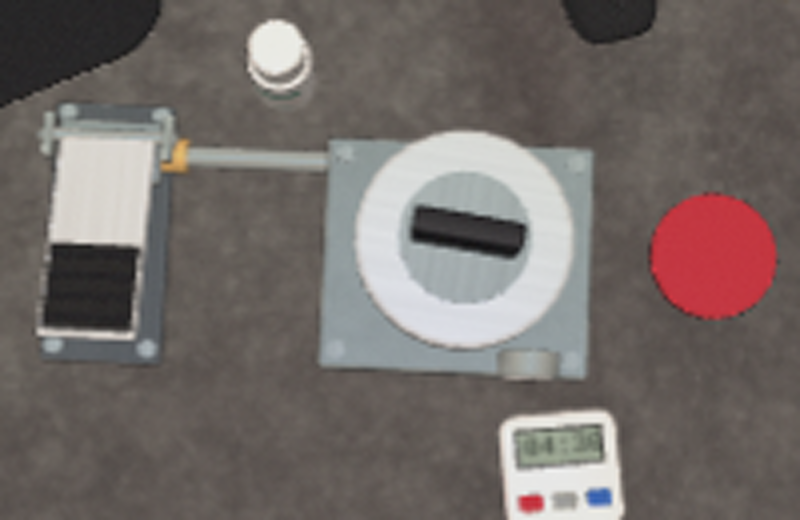

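The close crop confirms it: the aluminium lid is on the jar with its fin at top (353,238), the treadle pad is at (259,252), and nothing is pink there. The triangulated heights fit (fin ≈ 0.137–0.14, pad ≈ 0.054–0.058). I'll move toward the treadle and close the fingers on the way.

Request:
carry_out --pt "0.5 -0.9 0.1 0 0 -0.13" --pt "0.5 -0.9 0.1 0 0 -0.13" --pt "0.5 -0.9 0.1 0 0 -0.13" --pt "0.5 -0.9 0.1 0 0 -0.13" --pt "0.5 -0.9 0.1 0 0 -0.13" --hand -1

```text
time_s: 1.22
tool_pos: [0.3314, 0.4679, 0.2348]
orientation: [1.116, 2.936, 0.001]
ft_force: [-0.1, 0.3, -0.8]
finger_gap: 0.0644
grip_force: 0.0
```

Request:
carry_out --pt "0.4 -0.9 0 0 0 -0.13" --pt "0.4 -0.9 0 0 0 -0.13" --pt "0.4 -0.9 0 0 0 -0.13" --pt "0.4 -0.9 0 0 0 -0.13" --pt "0.4 -0.9 0 0 0 -0.13"

```text
time_s: 1.63
tool_pos: [0.3705, 0.379, 0.2343]
orientation: [-1.484, -2.769, -0.0]
ft_force: [-0.2, 1.0, 0.2]
finger_gap: 0.0305
grip_force: 0.0
```

Request:
carry_out --pt "0.4 -0.9 0 0 0 -0.13" --pt "0.4 -0.9 0 0 0 -0.13" --pt "0.4 -0.9 0 0 0 -0.13" --pt "0.4 -0.9 0 0 0 -0.13" --pt "0.4 -0.9 0 0 0 -0.13"

```text
time_s: 2.05
tool_pos: [0.4105, 0.2895, 0.2343]
orientation: [-1.83, -2.554, -0.0]
ft_force: [0.7, 0.6, 0.1]
finger_gap: 0.0003
grip_force: 0.0
```

Request:
carry_out --pt "0.4 -0.9 0 0 0 -0.13" --pt "0.4 -0.9 0 0 0 -0.13" --pt "0.4 -0.9 0 0 0 -0.13" --pt "0.4 -0.9 0 0 0 -0.13" --pt "0.4 -0.9 0 0 0 -0.13"

```text
time_s: 2.47
tool_pos: [0.4506, 0.1997, 0.2342]
orientation: [-2.145, -2.295, 0.0]
ft_force: [-1.2, 0.2, 0.2]
finger_gap: 0.0003
grip_force: 0.0
```

Request:
carry_out --pt "0.63 -0.79 -0.3 0 0 -0.1" --pt "0.63 -0.79 -0.6 0 0 -0.1" --pt "0.63 -0.79 -1 0 0 -0.1" --pt "0.63 -0.79 -1 0 0 -0.1" --pt "0.63 -0.79 -1 0 0 -0.1" --pt "0.63 -0.79 -1 0 0 -0.1"

```text
time_s: 2.97
tool_pos: [0.513, 0.121, 0.1335]
orientation: [-2.363, -2.069, 0.004]
ft_force: [-0.3, -0.1, 0.3]
finger_gap: 0.0007
grip_force: 0.0
```

Run:
```python
from h import *
from scipy.spatial.transform import Rotation as Rn
o=robot.get_obs(); f=robot.grab_frame('wrist'); cv2.imwrite('pics/w1.png',f['img'])
H=np.array(f['hand_eye']); print(H.round(3), o['tool_pos'],o['orientation'])
for l in('treadle_pad','lid','stain'): print(l,robot.recognise('wrist',l)[:2])
```

```text
[[ 0.001 -0.974 -0.227  0.067]
 [ 1.     0.001  0.    -0.002]
 [ 0.    -0.227  0.974 -0.161]
 [ 0.     0.     0.     1.   ]] [0.51297389 0.1210279  0.13354126] [-2.3625345  -2.06900156  0.00383958]
treadle_pad [{'bbox': [277.9, 201.6, 189.7, 103.3], 'confidence': 0.95}]
lid [{'bbox': [103.5, 0.0, 189.4, 151.8], 'confidence': 0.87}]
stain [{'bbox': [487.1, 334.4, 107.3, 114.0], 'confidence': 0.59}]
```

View pics/w1.png

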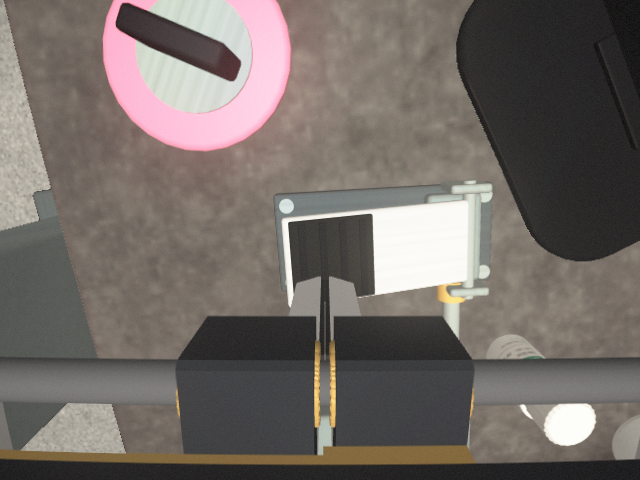

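The wrist view shows the pad at about (332,257) with the closed fingers over it, and the pink decoy at the top left. I'll check the pad position numerically.

```bash
cat >> h.py <<'E'
from scipy.spatial.transform import Rotation as Rn
def wframe():
    o=robot.get_obs(); f=robot.grab_frame('wrist')
    M=np.eye(4);M[:3,:3]=Rn.from_rotvec(o['orientation']).as_matrix();M[:3,3]=o['tool_pos']
    C=np.linalg.inv(M@np.array(f['hand_eye']));f['R']=C[:3,:3];f['t']=C[:3,3];return f
E
python3 - <<'E'
from h import *
f=wframe()
for p,z in(((289,221),.062),((373,214),.05),((375,297),.05),((332,257),.058),((286,206),.01)): print(p,atz(f,p,z).round(4))
print(proj(f,[[.515,.121,.057],[.513,.121,.1145]]))
E
```

```text
(289, 221) [0.4963 0.15   0.062 ]
(373, 214) [0.5449 0.1457 0.05  ]
(375, 297) [0.5407 0.0939 0.05  ]
(332, 257) [0.5176 0.1249 0.058 ]
(286, 206) [0.4903 0.1523 0.01  ]
[[328.38349242 263.46828701]
 [325.39592317 297.61179566]]
```

Request:
carry_out --pt "0 0 -0.3 0 0 0" --pt "0 0 -0.5 0 0 0" --pt "0 0 -0.6 0 0 0" --pt "0 0 -0.65 0 0 0" --pt "0 0 -0.7 0 0 0" --pt "0 0 -0.75 0 0 0"

```text
time_s: 3.72
tool_pos: [0.5141, 0.1198, 0.06]
orientation: [2.366, 2.067, 0.002]
ft_force: [-3.3, 0.8, 6.0]
finger_gap: 0.0003
grip_force: 2.7
```

Request:
carry_out --pt "0 0 -0.02 0 0 0" --pt "0 0 -0.04 0 0 0" --pt "0 0 -0.06 0 0 0" --pt "0 0 -0.06 0 0 0"

```text
time_s: 4.05
tool_pos: [0.5139, 0.1198, 0.0539]
orientation: [-2.366, -2.067, -0.001]
ft_force: [-3.9, 1.0, 5.7]
finger_gap: -0.0
grip_force: 3.2
```

Request:
carry_out --pt "0 0 -0.02 0 0 0" --pt "0 0 -0.03 0 0 0" --pt "0 0 -0.04 0 0 0" --pt "0 0 -0.04 0 0 0" --pt "0 0 -0.04 0 0 0"

```text
time_s: 4.47
tool_pos: [0.514, 0.1198, 0.0511]
orientation: [-2.366, -2.066, -0.002]
ft_force: [-11.8, -0.8, 29.7]
finger_gap: 0.0004
grip_force: 15.2
```

The stop is reached: the force jumped to 30 N at z = 0.051. I'll hold briefly, then release.

Request:
carry_out --pt "0 0 0 0 0 0" --pt "0 0 0 0 0 0" --pt "0 0 0 0 0 0" --pt "0 0 0 0 0 0"

```text
time_s: 4.8
tool_pos: [0.514, 0.1198, 0.0511]
orientation: [-2.366, -2.066, -0.002]
ft_force: [-12.0, -1.5, 29.7]
finger_gap: 0.0008
grip_force: 15.1
```

Request:
carry_out --pt "0 0 0.1 0 0 0" --pt "0 0 0.2 0 0 0" --pt "0 0 0.3 0 0 0" --pt "0 0 0.6 0 0 0" --pt "0 0 1 0 0 0" --pt "0 0 1 0 0 0"

```text
time_s: 5.3
tool_pos: [0.5163, 0.1198, 0.1557]
orientation: [2.365, 2.064, 0.011]
ft_force: [1.0, -0.0, 0.6]
finger_gap: 0.0008
grip_force: 0.0
```

Request:
carry_out --pt "-0.1 0 1 0 0 0" --pt "-0.1 0 1 0 0 0" --pt "-0.1 0 1 0 0 0" --pt "-0.1 -0.3 1 0 0 0" --pt "-0.1 -0.6 1 0 0 0" --pt "-0.1 -0.9 1 0 0 0" --pt "-0.1 -0.9 1 0 0 0" --hand 1

```text
time_s: 5.88
tool_pos: [0.5034, 0.0239, 0.2503]
orientation: [2.372, 2.059, 0.001]
ft_force: [-0.5, -0.4, -0.1]
finger_gap: 0.0438
grip_force: 0.0
```

Request:
carry_out --pt "0.15 -0.4 0 0 0 0" --pt "0.15 -0.8 0 0 0 0" --pt "0.15 -0.8 0 0 0 0" --pt "0.15 -0.8 0 0 0 0"

```text
time_s: 6.22
tool_pos: [0.5184, -0.0527, 0.2497]
orientation: [2.37, 2.062, -0.0]
ft_force: [0.1, 0.4, -0.0]
finger_gap: 0.07
grip_force: 0.0
```

Run:
```python
from h import *
f=wframe(); cv2.imwrite('pics/w2.png',f['img']); o=robot.get_obs(); print(o['tool_pos'],o['orientation'],o['finger_gap'])
import pickle; pickle.dump(f,open('W.pkl','wb'))
for l in('lid_fin','lid','treadle'): print(l,robot.recognise('wrist',l)[:2])
s=robot.grab_frame('scene'); cv2.imwrite('pics/s2.png',s['img'][180:340,200:460])
```

```text
[ 0.51849915 -0.05100581  0.24956677] [-2.36770920e+00 -2.06458677e+00 -1.23867374e-04] 0.07448046637549374
lid_fin [{'bbox': [270.7, 196.0, 157.1, 146.0], 'confidence': 0.94}]
lid [{'bbox': [275.3, 196.2, 145.1, 147.0], 'confidence': 0.9}]
treadle [{'bbox': [254.7, 0.0, 146.6, 42.9], 'confidence': 0.62}]
```

View pics/w2.png

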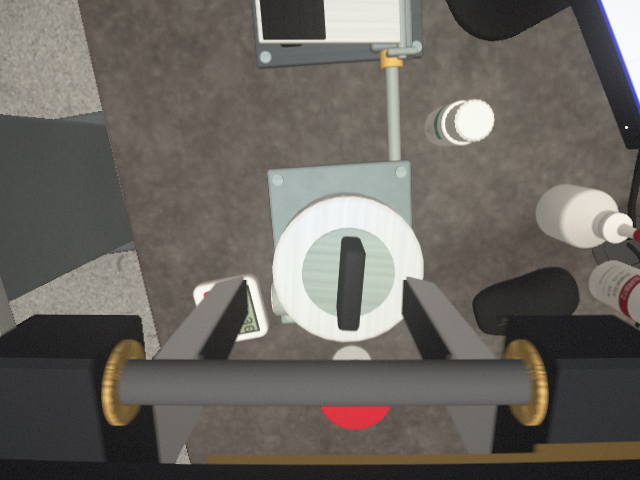

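The wrist view shows the fin as a dark bar running from about (352,238) to (348,329), and the fingers open astride it.

Run:
```python
from h import *
import pickle
f=pickle.load(open('W.pkl','rb'))
g=cv2.cvtColor(f['img'],cv2.COLOR_BGR2GRAY); m=np.zeros_like(g); m[225:340,320:385]=(g[225:340,320:385]<75)
n,l,s,c=cv2.connectedComponentsWithStats(m); i=1+s[1:,4].argmax(); print(s[i],c[i])
for r in (240,260,285,310,327):
    x=np.where(l[r]==i)[0]; print(r,x.min(),x.max(),g[r,x.min():x.max()+1].tolist())
cnt=cv2.findContours((l==i).astype('u1'),0,2)[0][0]; print(cv2.boxPoints(cv2.minAreaRect(cnt)).round(1))
a,b=atz(f,(352,238),.156),atz(f,(348,328),.156); print(a,b,(a+b)/2,np.degrees(np.arctan2(*(a-b)[:2])))
print('flange',atz(f,(348.5,268),.113)) 
o=robot.get_obs()['orientation'];print('tool y',Rn.from_rotvec(o).as_matrix()[:,1])
```

```text
[ 337  237   28   93 1845] [349.78753388 285.56422764]
240 342 359 [63, 66, 63, 65, 63, 65, 65, 64, 68, 60, 65, 64, 61, 65, 65, 65, 65, 63]
260 340 364 [64, 63, 62, 65, 63, 68, 74, 79, 80, 79, 82, 80, 80, 75, 81, 77, 72, 72, 77, 73, 70, 72, 71, 66, 73]
285 338 361 [67, 61, 61, 62, 61, 64, 72, 71, 75, 75, 77, 68, 71, 71, 74, 71, 70, 71, 69, 68, 68, 67, 69, 62]
310 337 359 [57, 58, 55, 62, 61, 66, 66, 71, 69, 69, 69, 69, 64, 65, 65, 65, 66, 65, 66, 67, 65, 62, 64]
327 339 357 [59, 60, 63, 64, 65, 66, 62, 64, 66, 64, 62, 65, 60, 64, 62, 63, 58, 62, 66]
[[334.6 328.2]
 [341.7 236.4]
 [365.7 238.3]
 [358.7 330.1]]
[ 0.53545831 -0.04306704  0.156     ] [ 0.52552297 -0.10220299  0.156     ] [ 0.53049064 -0.07263502  0.156     ] 9.537113170521156
flange [ 0.53171382 -0.07463831  0.113     ]
tool y [ 9.91124603e-01 -1.32936103e-01 -1.18858794e-04]
```

Request:
carry_out --pt "0.115 -0.26 -0.3 0 0 -0.02" --pt "0.115 -0.26 -0.3 0 0 -0.02" --pt "0.115 -0.26 -0.3 0 0 -0.02" --pt "0.115 -0.26 -0.3 0 0 -0.02" --pt "0.115 -0.26 -0.3 0 0 -0.02" --pt "0.115 -0.26 -0.3 0 0 -0.02" --hand 1

```text
time_s: 6.97
tool_pos: [0.5304, -0.0758, 0.2199]
orientation: [2.405, 2.02, 0.002]
ft_force: [-0.6, 0.2, 0.4]
finger_gap: 0.0937
grip_force: 0.0
```

Run:
```python
from h import *
f=wframe(); o=robot.get_obs(); print(o['tool_pos'],o['finger_gap'],'tool y',Rn.from_rotvec(o['orientation']).as_matrix()[:,1])
fin=[[.5302,-.0765,.156]]; ang=np.radians(-9.5)
X=np.array([np.cos(ang),np.sin(ang),0]);Y=np.array([-np.sin(ang),np.cos(ang),0])
P=[fin[0]+sx*.007*X+sy*.028*Y for sx,sy in((-1,-1),(1,-1),(1,1),(-1,1))]
im=f['img'].copy(); q=np.round(proj(f,P)*8).astype(int); cv2.polylines(im,[q],True,(0,255,0),1,cv2.LINE_AA,3)
c=np.array(fin[0]);c[2]=.115
ci=[c+[.056*np.cos(t),.056*np.sin(t),0] for t in np.linspace(0,6.28,60)]
cv2.polylines(im,[np.round(proj(f,ci)*8).astype(int)],True,(0,0,255),1,cv2.LINE_AA,3)
cv2.imwrite('pics/w3.png',cv2.resize(im[150:400,200:500],None,fx=2.4,fy=2.4,interpolation=cv2.INTER_CUBIC))
```

```text
[ 0.53042008 -0.07593839  0.21989145] 0.09409677412893382 tool y [ 9.84919897e-01 -1.73008621e-01  9.01619375e-04]
```

View pics/w3.png

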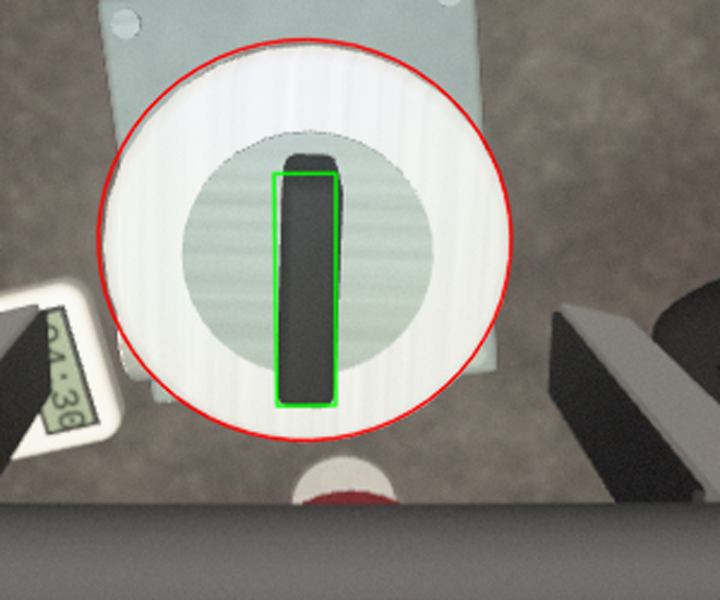

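View pics/s2.png

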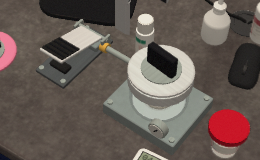

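The overlay matches the fin and flange to about 1 mm, and the treadle is back up. I'll descend over the fin and grip it.

Request:
carry_out --pt "0 0 -0.2 0 0 0" --pt "0 0 -0.4 0 0 0" --pt "0 0 -0.6 0 0 0" --pt "0 0 -0.7 0 0 0" --pt "0 0 -0.79 0 0 0" --pt "0 0 -0.79 0 0 0" --pt "0 0 -0.79 0 0 0"

```text
time_s: 7.6
tool_pos: [0.5305, -0.0766, 0.1407]
orientation: [2.407, 2.019, 0.0]
ft_force: [-0.2, -0.4, 0.4]
finger_gap: 0.0939
grip_force: 0.0
```

Request:
carry_out --pt "0 0 0 0 0 0" --pt "0 0 0 0 0 0" --pt "0 0 0 0 0 0" --pt "0 0 0 0 0 0" --pt "0 0 0 0 0 0" --pt "0 0 0 0 0 0" --pt "0 0 0 0 0 0" --pt "0 0 0 0 0 0" --pt "0 0 0 0 0 0" --pt "0 0 0 0 0 0" --hand -1

```text
time_s: 8.43
tool_pos: [0.5302, -0.0766, 0.1402]
orientation: [-2.407, -2.019, 0.0]
ft_force: [0.1, 1.0, -0.4]
finger_gap: 0.0307
grip_force: 0.0
```

Request:
carry_out --pt "0 0 0 0 0 0" --pt "0 0 0 0 0 0" --pt "0 0 0 0 0 0" --pt "0 0 0 0 0 0" --pt "0 0 0 0 0 0" --pt "0 0 0 0 0 0"

```text
time_s: 8.93
tool_pos: [0.5311, -0.0766, 0.1404]
orientation: [2.406, 2.018, 0.002]
ft_force: [6.1, -0.4, -4.0]
finger_gap: 0.0138
grip_force: 29.9
```

Request:
carry_out --pt "0 0 0.01 0 0 0" --pt "0 0 0.02 0 0 0" --pt "0 0 0.03 0 0 0" --pt "0 0 0.04 0 0 0" --pt "0 0 0.05 0 0 0" --pt "0 0 0.06 0 0 0" --pt "0 0 0.07 0 0 0" --pt "0 0 0.08 0 0 0" --pt "0 0 0.09 0 0 0" --pt "0 0 0.1 0 0 0"

```text
time_s: 9.77
tool_pos: [0.5306, -0.0767, 0.1508]
orientation: [2.407, 2.018, 0.001]
ft_force: [-0.1, 0.3, -0.9]
finger_gap: 0.0134
grip_force: 29.9
```

Request:
carry_out --pt "0 0 0.02 0 0 0" --pt "0 0 0.04 0 0 0" --pt "0 0 0.06 0 0 0" --pt "0 0 0.08 0 0 0" --pt "0 0 0.1 0 0 0" --pt "0 0 0.12 0 0 0" --pt "0 0 0.14 0 0 0" --pt "0 0 0.16 0 0 0" --pt "0 0 0.18 0 0 0" --pt "0 0 0.2 0 0 0"

```text
time_s: 10.6
tool_pos: [0.5302, -0.0766, 0.1704]
orientation: [-2.407, -2.019, 0.0]
ft_force: [-1.2, -0.3, -2.2]
finger_gap: 0.0135
grip_force: 29.9
```

Run:
```python
from h import *
o=robot.get_obs();print(o['tool_pos'],o['ft_force'])
s=robot.grab_frame('scene'); cv2.imwrite('pics/s3.png',cv2.resize(s['img'][180:340,260:460],None,fx=4,fy=4,interpolation=cv2.INTER_CUBIC))
for z in(.105,.115,.135,.145): print(z,[(proj(s,[[.530+.056*np.cos(a),-.0775+.056*np.sin(a),z]])[0]-[260,180])*4 for a in(3.14,-2.2)])
```

```text
[ 0.53017091 -0.07658045  0.17041735] [-1.17632949 -0.30949331 -2.20376531]
0.105 [array([323.59903443, 378.76965145]), array([450.56991644, 389.84738343])]
0.115 [array([324.38043925, 363.26792834]), array([452.39631752, 374.38708131])]
0.135 [array([325.98157973, 331.48983071]), array([456.13867666, 342.69126525])]
0.145 [array([326.80193147, 315.20075666]), array([458.05607309, 326.442999  ])]
```

View pics/s3.png

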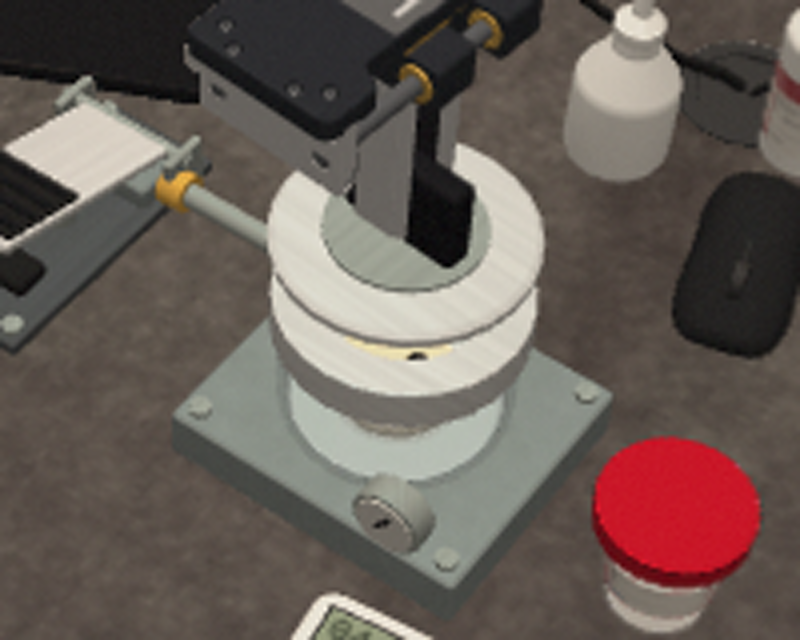

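The lid is up and level. Its lower edge at (455,340) in the crop matches a bottom height of z ≈ 0.135, which is a gap of about 30 mm. The wrist force of 2.2 N fits its weight. I'll let it settle and hand in.

Request:
carry_out --pt "0 0 0 0 0 0" --pt "0 0 0 0 0 0" --pt "0 0 0 0 0 0" --pt "0 0 0 0 0 0" --pt "0 0 0 0 0 0" --pt "0 0 0 0 0 0"

```text
time_s: 11.15
tool_pos: [0.5302, -0.0766, 0.1702]
orientation: [-2.407, -2.019, 0.0]
ft_force: [-0.1, -0.1, -2.0]
finger_gap: 0.0139
grip_force: 29.9
```

```bash
python3 -c "
from workcell import robot
o=robot.get_obs();print(o['tool_pos'],o['ft_force'],o['grip_force']);print(robot.finish_job())"
```

```text
[ 0.53016053 -0.07662077  0.17018457] [-0.11256853 -0.08428263 -2.03678473] 29.941907823085785
the job is handed in; nothing more can be done
None
```

I pressed the treadle to its stop and it came back up, then broke the lid free; the gripper holds it still and level about 30 mm above the jar, and I handed the job in at about 11 s (the hand-in gave no verdict).

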